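# Square up a tray of tins and hold the stock camera raised

## Robot

A 6-joint arm with a two-finger parallel gripper is mounted at the origin on the work surface. World frame = base frame: x ahead of the robot, y to its left, z up, the work surface at z = 0. Lengths are in m, angles in rad, forces in N, time in s.
With the tool pointing down it reaches from about 0.35 to 0.775 m from the base axis. Payload 7.3 kg.
Tool frame: the origin (TCP) lies midway between the tips of the shut fingers; the grasp point (between the pads) lies 19 mm behind it (robot.grasp_offset is the z of the grasp point in the tool frame, in m); z points along the fingers, y is the direction in which the jaws open and shut (so a half turn about z gives the same grasp; the last joint's range is limited). The gripper opens to 92 mm and grips with 3 to 60 N. Pads are 19 mm wide; open, the fingers measure 130 mm over their backs; the gripper's body (75 mm by 190 mm) begins 47 mm behind the grasp point.
Start: joints at [-1.437, 0.342, 1.524, -0, 1.275, -0.146], TCP at [0.145, -0.505, 0.227] pointing down, gripper open.
Joint ranges: [-2.53, 2.53], [-0.77, 2.02], [0.04, 2.7], [-1, 4.14], [0.28, 2.66], [-3.11, 3.11]. Speed limits (rad/s): [2.57, 2.57, 3.14, 3.14, 3.14, 3.14].

## Interface

Orientations are given as [roll, pitch, yaw] about the fixed x, y, z axes, in that order (R = Rz(yaw) Ry(pitch) Rx(roll)).
In Python, from cell import observe, imaging, workorder, robot gives the robot as it stands. The module is installed in compiled form; this text tells all that it offers.
- The arm moves only by the tool send_rows, never from a script. Its argument "series" is a list of rows, each a list of 7 numbers: the shift along the tool's x, y, z in m, then the turn, a rotation vector about the tool's x, y, z in rad, then the closure, from 0 (fully open) to 1 (shut). A call has 1 to 5 rows; each row shifts and turns the commanded pose from where the row before left it, along the tool's axes as they then stand; what a row does not reach is not made up. A row lasts 1/12 s, in which the tool goes at most 41.7 mm and 7.16 degrees, less where a joint would pass 70% of its speed; a pose out of reach is approached as far as the arm can. A call is refused whole if a number of a shift passes 0.0417 or a number of a turn 0.125, either way. A call with a gripper value outside its range is refused whole. The fingers move at their own pace and stop on an object; "newtons" is the grip in N (left out, the last holds). Time passes only in rows, so rows that do not move let the fingers close. It gives the time, the measured TCP pose, the force and the opening at its end, in the units of the state.
- observe(): the state, without advancing time (a new reading comes with each control period).
- imaging.read_camera(name): name is "scene" or "top" or "wrist"; returns a dict with "color" (480x640x3 uint8, red, green, blue), "range_z" (480x640 float32, m along the optical axis (not along the pixel's ray), 0 where there is no reading), "vfov" (degrees; the focal length in pixels is half the picture's height over the tangent of half this angle, whatever the lens; pixels are square), "cx", "cy" (the principal point, pixels), "T" (4x4, takes a point from camera to world coordinates). Camera axes: x right, y down, z forward; pixel columns grow to the right and rows downward; lengths in m; the calibration is good to about 2 mm. A picture is of the moment at which its call begins.
- workorder.hand_in(): hands the job in, once; it reports no verdict.
The state is a dict: "time": time; "qpos": joint angles; "qvel": joint speeds; "joint_efforts": joint torques, N m; "tool_pos": TCP position; "tool_rot": TCP orientation; "contact_force": force on the tool from outside, world axes, zero at the start; "torque": the same for the moment, N m; "opening": finger opening in m.
Only numpy, scipy, OpenCV 4.12 (cv2) and the standard library are available. Lean on these libraries where they do the work, as an engineer would, in place of code of your own. Each camera call takes 0.05 s, during which the arm holds its last target.

## Task

Make the tray of six small tins ready for its stock photo: push it on the bench until it sits flush against both rails of the corner fence. Then squeeze the release button on the camera mast's grip, pull the mast up past its first stop to the second stop, its full height, and finish while still holding it there with the button squeezed, because it does not lock at that height. Leave the tray flush and the other things on the bench where they are.

Things in the scene. Friction and masses are not known exactly. Their poses are not given: they have to be found in the camera images.
- stand: Fixed corner fence: two aluminium rails 12 mm thick, 30 high. Origin: the fence's inner corner on the bench. Far rail: inner face x = 0, from the corner to y = -178 mm (tray comes to it moving +x). Side rail: inner face y = 0, from the corner to x = -130 mm (tray comes moving +y). z up. Outside the side rail stands the camera mast, axis at x = -30, y = +60 mm, on a 6 mm foot plate.
- tray: Loose cardboard tray packed with six small tins as one solid unit, 0.35 to 0.7 kg: 100 mm (its x) by 150 mm (its y), walls 28 mm high, tins to 50 mm. Origin: centre of the underside. Too wide to grip; push it by its walls. Starts some cm from both rails, turned up to 0.3 rad from the stand. Flush, its centre is at x = -50, y = -75 mm of the stand, axes parallel to the stand's.
- mast_grip (a point): Best point to hold the mast's grip, on the mast axis, 180 mm above the bench at the start; axes as the stand's. The grip is an upright black block 30 mm (x) by 32 mm (y), from 145 to 205 mm high, nothing above it. Take it from above, closing along the stand's x, so that one finger presses the button on its +x face. It moves straight up by 100 mm.
- button_face (a point): Centre of the outer face of the release button, a grey upright plate 26 mm wide, 44 mm high on the grip's +x face, 22 mm from the mast axis (7 mm proud). It goes in 6 mm: grip and button together are 37 mm wide, 31 mm when squeezed. It rises with the grip.
- camera (a point): Housing centre of the small black camera that hangs from the mast on the stand's -y side, above the side rail, and rises with it: 54 (x) by 50 (y) by 45 mm, at the start its underside is 110 mm above the bench. Keep clear of it while pushing the tray.
- mast (a joint): Mast extension in m: 0 down (start), 0.050 first stop, 0.100 second stop, a hard end. A hidden latch locks it at 0 and at the first stop unless the button is in; with the button kept in it slides freely past the first stop. Nothing locks at the second stop: let go, it sinks by its own weight to the first stop (moving part 0.45 kg, about 1 N friction).
- release (a joint): Release button in m: 0 out, 0.006 fully in. Sprung, about 2.5 N to start and 6 N fully in; the latch is clear beyond about 0.004.
- tin_tall: Bystander, to be left alone: upright food tin 66 mm across, 100 mm tall. Origin: centre of the underside.
- tin_flat: Bystander, to be left alone: flat tin 84 mm across, 36 mm tall, behind the far rail. Origin: centre of the underside.
- tape_roll: Bystander, to be left alone: roll of packing tape lying flat, 90 mm across, 48 mm tall. Origin: centre of the underside.
- pasta_carton: Bystander, to be left alone: flat food carton 75 x 170 x 35 mm. Origin: centre of the underside.
- pen_cup: Bystander, to be left alone: plastic cup 72 mm across, 90 mm tall. Origin: centre of the underside.
- tin_mid: Bystander, to be left alone: upright tin 74 mm across, 80 mm tall. Origin: centre of the underside.
- marker: Bystander, to be left alone: marker pen lying down, 120 mm long (its x), 14 mm thick.

How it is judged:
By the outcome, as a careful person would: the job done as asked, in the order asked, and still so for the second after the job is handed in, while the arm keeps its last pose, push and grip.
It also fails if it takes over 59 s, if anything falls off the work surface, if the arm or the gripper's body presses on something with over 40 N, if the wrist force passes 120 N, or if a joint passes its speed limit or range.

## Working session

There is one attempt and no reset: what is moved stays moved. The work goes in short steps, Python scripts to look and compute and a tool call to move; the robot and the scene stay as the last step left them, time stands still between calls to the robot, and variables do not carry over. Pictures are saved under pics/ and viewed, and the job is handed in when it is done.

Besides the shell and the picture viewer there is one more tool, called after ">>>" as name(argument=value, ...), one argument or row to a line, values as JSON. send_rows: Moves the arm, as the interface text tells. Its arguments: {"type":"object","properties":{"series":{"type":"array","items":{"type":"array","items":{"type":"number"}}},"newtons":{"type":"number"}},"required":["series"]}

```bash
mkdir -p pics; ls; python3 - <<'E'
from cell import observe, imaging, workorder, robot
import cv2,numpy as np
print(observe()); print([a for a in dir(robot) if a[0]!='_'])
for n in ("scene","top","wrist"):
    d=imaging.read_camera(n); cv2.imwrite(f"pics/{n}0.png",d["color"][:,:,::-1]); np.savez(f"{n}0.npz",**d)
    print(n,d["vfov"],d["cx"],d["cy"],np.round(d["T"],3).tolist())
E
```

```text
pics
{'time': 0.0, 'qpos': array([-1.43700050e+00,  3.42735709e-01,  1.52504819e+00, -1.21477672e-05,
        1.27541048e+00, -1.46008614e-01]), 'qvel': array([ 0.00023827,  0.00020735, -0.00026392, -0.0015878 , -0.00153596,
       -0.00119387]), 'joint_efforts': array([ 1.54196012e-03, -4.31229115e+01, -2.44216686e+01,  7.19773024e-02,
        5.60502650e-02, -1.21295593e-04]), 'tool_pos': array([ 0.144944  , -0.50415147,  0.22602735]), 'tool_rot': array([-3.14000628e+00, -2.21543139e-04,  2.79807807e-01]), 'contact_force': array([-0.1076686 , -0.10235093,  0.10191553]), 'torque': array([-0.03001666, -0.01051119,  0.03813474]), 'opening': 0.09169801930800237}
['IKError', 'grasp_offset']
scene 57.01366838727705 320.2039386667351 235.54608481365503 [[-0.667, 0.63, -0.398, 0.906], [0.745, 0.553, -0.374, 0.297], [-0.015, -0.546, -0.838, 0.91], [0.0, 0.0, 0.0, 1.0]]
top 42.66052400497928 318.1695607950166 233.99097223970315 [[0.015, -0.997, 0.076, 0.442], [-1.0, -0.014, 0.016, -0.07], [-0.015, -0.076, -0.997, 1.343], [0.0, 0.0, 0.0, 1.0]]
wrist 60.42295745464899 321.1257885398723 233.91853772539386 [[0.276, -0.914, -0.298, 0.227], [-0.961, -0.262, -0.084, -0.481], [-0.001, 0.31, -0.951, 0.384], [0.0, 0.0, 0.0, 1.0]]
```

View pics/scene0.png

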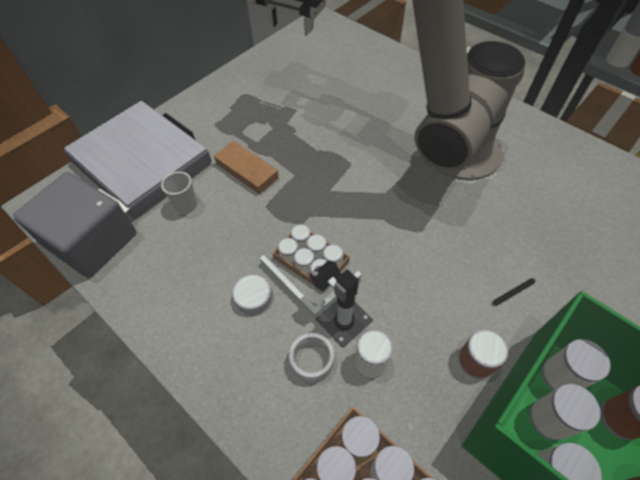

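View pics/top0.png

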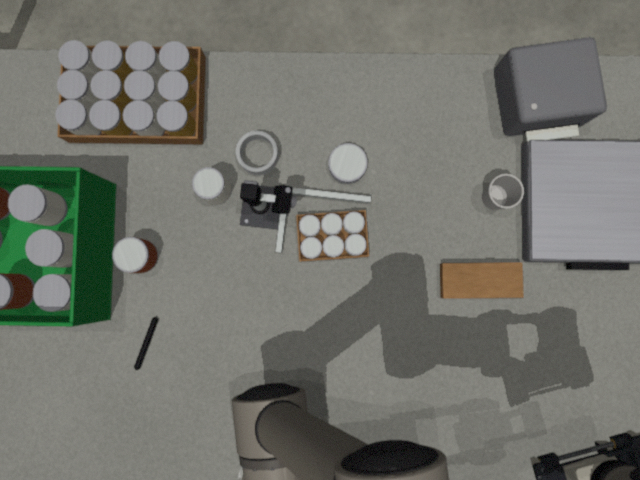

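View pics/wrist0.png

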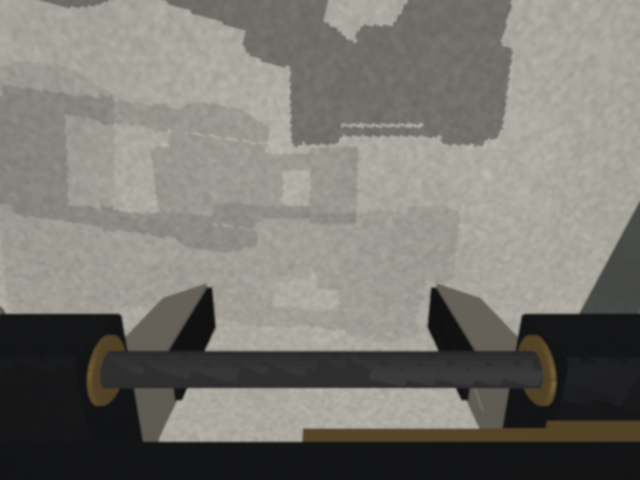

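The top view shows the tray at (333,235), the far rail from (290,192) to (370,199), the side rail down to (278,250), and the mast at (262,205) with the camera at (282,198). Next I'll measure these.

```bash
cat > h.py <<'E'
import numpy as np,cv2
def cloud(d):
    h,w=d["range_z"].shape; f=h/2/np.tan(np.radians(float(d["vfov"]))/2)
    v,u=np.mgrid[:h,:w]; z=d["range_z"]
    P=np.stack([(u-d["cx"])/f*z,(v-d["cy"])/f*z,z],-1)
    W=P@d["T"][:3,:3].T+d["T"][:3,3]; W[z==0]=np.nan
    return W
def ray(d,uv,zp):
    f=480/2/np.tan(np.radians(float(d["vfov"]))/2)
    uv=np.asarray(uv,float).reshape(-1,2)
    r=np.c_[(uv[:,0]-d["cx"])/f,(uv[:,1]-d["cy"])/f,np.ones(len(uv))]@d["T"][:3,:3].T
    o=d["T"][:3,3]; return o+r*((zp-o[2])/r[:,2])[:,None]
def pix(d,p):
    f=480/2/np.tan(np.radians(float(d["vfov"]))/2)
    q=(np.atleast_2d(p)-d["T"][:3,3])@d["T"][:3,:3]
    return np.c_[q[:,0]/q[:,2]*f+d["cx"],q[:,1]/q[:,2]*f+d["cy"]]
E
python3 - <<'E'
from h import *
d=dict(np.load("top0.npz"));W=cloud(d)
c=d["color"][110:290,180:400]; cv2.imwrite("pics/topcrop.png",cv2.resize(c[:,:,::-1],None,fx=3.6,fy=3.3*3.6/3.3,interpolation=cv2.INTER_CUBIC)[:600,:800])
d2=dict(np.load("scene0.npz"))
c=d2["color"][210:390,210:410]; cv2.imwrite("pics/scenecrop.png",cv2.resize(c[:,:,::-1],None,fx=3.3,fy=3.3,interpolation=cv2.INTER_CUBIC))
Z=W[...,2]
print(np.round(Z[184:262:3,270:376:5]*1000).astype(int))
print(np.nanmedian(Z[300:330,200:260]))
E
```

```text
[[                   0                    2                    1
                    -3                    7                    4
                    -4                   -3                   -1
                     4                    3                   -3
                     3                    2                   -4
                     3                    1                    4
                     4                    0                   -3
                    -3]
 [                   7                  133                  155
                   158                  151                   29
                     6                   -1                    1
                     1 -9223372036854775808                    4
                    -3                    5                   -3
                    -6                   -2                    0
                     0                    1                    3
                     2]
 [                   6                  137                  157
                   154                  152                   29
            
[... 10736 characters left out ...]
     26                   31                   30
                    24                   13                    0
                     0]
 [                   4                    0                    6
                     1                    2                    3
                    27                   25                   30
                    28                   23                    2
                     1                    2                    2
                     1                   -2                   -1
                     2                    1                   -4
                    -1]]
0.0008498736279247687<stdin>:7: RuntimeWarning: invalid value encountered in cast
```

View pics/topcrop.png

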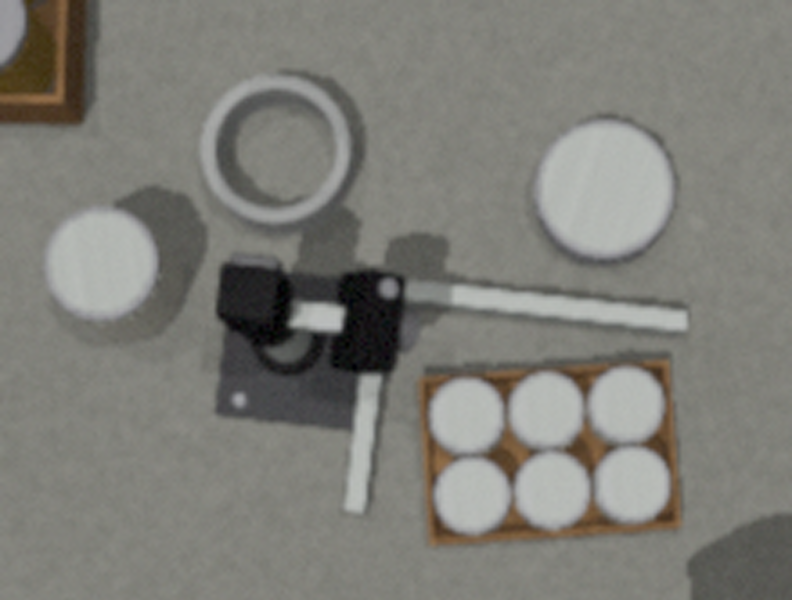

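View pics/scenecrop.png

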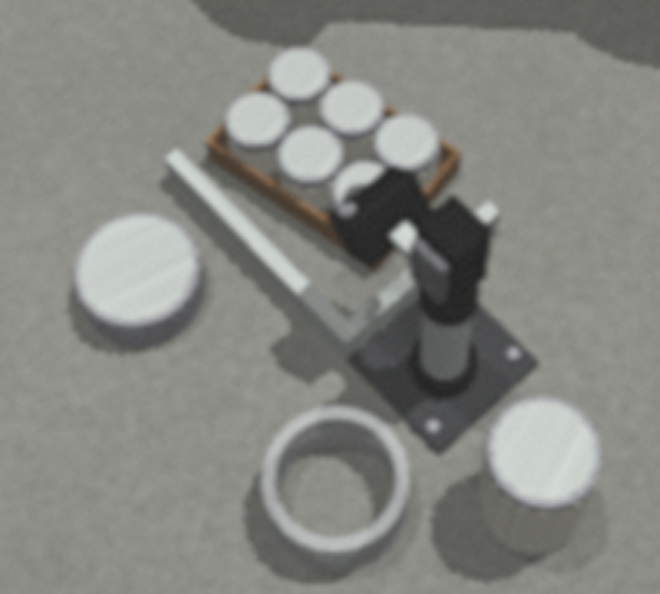

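```bash
cat > m.py <<'E'
from h import *
def stand(d):
    W=cloud(d);Z=W[...,2];c=d["color"].astype(int)
    V=c.max(-1);S=V-c.min(-1)
    vv,uu=np.mgrid[:480,:640]
    rail=(V>150)&(S<25)&(Z>.02)&(Z<.04)
    out=[]
    for box in ((205,255,272,292),(185,206,306,368)):
        m=rail&(vv>=box[0])&(vv<box[1])&(uu>=box[2])&(uu<box[3])
        n,l,st,_=cv2.connectedComponentsWithStats(m.astype(np.uint8))
        k=1+np.argmax(st[1:,4]); v,u=np.nonzero(l==k)
        P=ray(d,np.c_[u,v],.03)[:,:2]
        vx,vy,x0,y0=cv2.fitLine(P.astype(np.float32),cv2.DIST_HUBER,0,.01,.01).ravel()
        t=(P-[x0,y0])@[vx,vy]; n_=(P-[x0,y0])@[-vy,vx]
        out.append((np.array([vx,vy]),np.array([x0,y0]),t.min(),t.max(),n_.std()*12**.5,len(P)))
    return out
def tray(d,box=(195,275,275,385)):
    c=d["color"];hsv=cv2.cvtColor(c,cv2.COLOR_RGB2HSV)
    m=np.zeros((480,640),np.uint8)
    b=(hsv[...,0]<20)&(hsv[...,1]>90)&(hsv[...,2]>50); 
    m[box[0]:box[1],box[2]:box[3]]=b[box[0]:box[1],box[2]:box[3]]
    m=cv2.morphologyEx(m,cv2.MORPH_CLOSE,np.ones((3,3)))
    n,l,st,_=cv2.connectedComponentsWithStats(m); k=1+np.argmax(st[1:,4])
    v,u=np.nonzero(l==k)
    P=ray(d,np.c_[u,v],.028)[:,:2]
    r=cv2.minAreaRect((P*1000).astype(np.float32))
    return r,cv2.boxPoints(r)
E
python3 - <<'E'
from m import *
d=dict(np.load("top0.npz"))
s=stand(d)
for o in s: print([np.round(x,4).tolist() if hasattr(x,'tolist') else x for x in o], np.degrees(np.arctan2(o[0][1],o[0][0])))
print(tray(d))
# white ellipses: tins centres at 50mm
W=cloud(d);m=((W[...,2]>.044)&(W[...,2]<.06)&(d["color"].min(-1)>150)).astype(np.uint8);m[:205]=0;m[265:]=0;m[:,:290]=0;m[:,375:]=0
n,l,st,ce=cv2.connectedComponentsWithStats(m)
for k in range(1,n):
    if st[k,4]>40: print(st[k,4],ray(d,ce[k],.05))
# camera, grip
for name,lo,hi in(("cam",.125,.165),("grip",.185,.22)):
    mm=(W[...,2]>lo)&(W[...,2]<hi); mm[:170]=0;mm[225:]=0;mm[:,:230]=0;mm[:,300:]=0
    v,u=np.nonzero(mm); print(name,len(v),np.median(W[mm][:,2]),W[mm].min(0),W[mm].max(0),W[mm].mean(0))
# everything tall around
E
```

```text
[[0.9945999979972839, -0.10419999808073044], [0.5418999791145325, 0.03189999982714653], -0.0386, 0.0404, 0.0111, 191] -5.9831123
[[0.09939999878406525, 0.9950000047683716], [0.6266999840736389, -0.08709999918937683], -0.0673, 0.0658, 0.012, 343] 84.29388
(((539.7991333007812, -79.80546569824219), (100.2162857055664, 149.13758850097656), 4.649806022644043), array([[ 483.81097 ,   -9.544128],
       [ 495.90082 , -158.19089 ],
       [ 595.7873  , -150.0668  ],
       [ 583.69745 ,   -1.420044]], dtype=float32))
309 [[ 0.56675869 -0.12417254  0.05      ]]
312 [[ 0.56308241 -0.07736064  0.05      ]]
302 [[ 0.55913717 -0.03061211  0.05      ]]
309 [[ 0.52027817 -0.1282816   0.05      ]]
313 [[ 0.51616905 -0.08128881  0.05      ]]
316 [[ 0.51219053 -0.03433147  0.05      ]]
cam 723 0.1487673064047974 [ 0.57461463 -0.00645302  0.12549846] [0.62998117 0.09212333 0.16483984] [0.60157275 0.0264806  0.14803246]
grip 345 0.20443145757263403 [0.59220378 0.06160485 0.18551076] [0.62978097 0.09587577 0.21191249] [0.60954559 0.07789238 0.20313267]
```

```bash
cat > st.py <<'E'
from cell import observe
from h import *
from scipy.spatial.transform import Rotation as R
YAW=-0.102; C=np.array([.6313,.0168])
ex=np.array([np.cos(YAW),np.sin(YAW)]); ey=np.array([-ex[1],ex[0]])
def w2s(p): q=np.asarray(p)[...,:2]-C; return np.stack([q@ex,q@ey],-1)
def s2w(x,y): return C+x*ex+y*ey
def show(tx=None,ty=None,tz=None):
    o=observe(); p=o["tool_pos"]; s=w2s(p)
    print("t",round(o["time"],2),"stand mm",np.round(s*1000,1),"z",round(p[2]*1000,1),"rpy",np.round(o["tool_rot"],4),"F",np.round(o["contact_force"],1),"op",round(o["opening"]*1000,1))
    if tx is not None:
        t=np.r_[s2w(tx,ty),tz]; print("tool shift mm",np.round(R.from_euler("xyz",o["tool_rot"]).inv().apply(t-p)*1000,1))
    return o
E
python3 - <<'E'
from st import *
d=dict(np.load("top0.npz"));W=cloud(d)
S=w2s(W);Z=W[...,2]
for lo,hi in((.12,.2),(.195,.215)):
    m=(Z>lo)&(Z<hi)&(np.abs(S[...,0]+.03)<.09)&(S[...,1]>-.08)&(S[...,1]<.13)
    print(lo,m.sum(),np.round(np.percentile(S[m],[1,50,99],axis=0)*1000))
m=(Z>.142)&(Z<.165)&(S[...,1]<.03)&(np.abs(S[...,0]+.03)<.09)&(S[...,1]>-.08); print('cam',m.sum(),np.round(np.percentile(S[m],[1,50,99],axis=0)*1000))
show(-.175,-.09,.2)
E
```

```text
0.12 857 [[-56. -25.]
 [-31.   8.]
 [ -4.  71.]]
0.195 319 [[-44.  44.]
 [-28.  59.]
 [ -8.  75.]]
cam 465 [[-56. -17.]
 [-30.  -2.]
 [ -3.  26.]]
t 0.15 stand mm [-430.7 -567.9] z 226.2 rpy [-3.1405e+00 -2.0000e-04  2.7980e-01] F [-0.8  0.4  0.4] op 92.0
tool shift mm [ 415.4 -348.2   26.7]
```

>>> send_rows(
  series=[
    [0,0,0,0,0,0.096,0],
    [0,0,0,0,0,0.096,0],
    [0,0,0,0,0,0.096,0],
    [0,0,0,0,0,0.096,0],
  ],
)

```text
time: 0.48
tool_pos: [0.145, -0.5044, 0.2264]
tool_rot: [-3.141, 0.0, -0.109]
contact_force: [1.6, -0.7, -0.5]
opening: 0.0917
```

>>> send_rows(
  series=[
    [0.0145,-0.0265,0,0,0,-0.007,0],
    [0.0145,-0.0265,0,0,0,0,0],
    [0.0145,-0.0265,0,0,0,0,0],
    [0.0145,-0.0265,0,0,0,0,0],
    [0.0145,-0.0265,0,0,0,0,0],
  ],
)

```text
time: 0.9
tool_pos: [0.2307, -0.3785, 0.2265]
tool_rot: [-3.141, 0.0, -0.098]
contact_force: [0.5, -0.2, -1.0]
opening: 0.0919
```

>>> send_rows(
  series=[
    [0.0145,-0.0265,0,0,0,0,0],
    [0.0145,-0.0265,0,0,0,0,0],
    [0.0145,-0.0265,0,0,0,0,0],
    [0.0145,-0.0265,0,0,0,0,0],
    [0.0145,-0.0265,0,0,0,0,0],
  ],
)

```text
time: 1.32
tool_pos: [0.3157, -0.2536, 0.2266]
tool_rot: [-3.142, 0.0, -0.097]
contact_force: [0.9, 0.6, 0.1]
opening: 0.0919
```

>>> send_rows(
  series=[
    [0.0145,-0.0265,0,0,0,0,0],
    [0.0145,-0.0265,0,0,0,0,0],
    [0.0145,-0.0265,0,0,0,0,0],
    [0.0145,-0.0265,0,0,0,0,0],
    [0,0,0,0,0,0,0],
  ],
)

```text
time: 1.73
tool_pos: [0.385, -0.1515, 0.2266]
tool_rot: [-3.14, -0.001, -0.093]
contact_force: [0.1, 0.4, -0.7]
opening: 0.092
```

```bash
python3 -c "
from st import *
show(-.178,-.09,.012)"
```

```text
t 1.73 stand mm [-227.9 -192.5] z 226.6 rpy [-3.14e+00 -7.00e-04 -9.32e-02] F [ 0.1  0.4 -0.7] op 92.0
tool shift mm [  50.7 -101.7  214.8]
```

>>> send_rows(
  series=[
    [0.012,-0.025,0.02,0,0,0.005,0],
    [0.012,-0.025,0.03,0,0,0,0],
    [0.012,-0.025,0.03,0,0,0,0],
    [0.012,-0.025,0.03,0,0,0,0],
    [0.0,0,0.03,0,0,0,0],
  ],
)

```text
time: 2.15
tool_pos: [0.4427, -0.0578, 0.0855]
tool_rot: [-3.141, -0.002, -0.1]
contact_force: [1.0, -0.8, -0.1]
opening: 0.092
```

>>> send_rows(
  series=[
    [0,0,0.03,0,0,0,0],
    [0,0,0.025,0,0,0,0],
    [0,0,0.015,0,0,0,0],
    [0,0,0.002,0,0,0,0],
    [0,0,0,0,0,0,0],
  ],
)

```text
time: 2.57
tool_pos: [0.4404, -0.0606, 0.0141]
tool_rot: [-3.141, 0.002, -0.102]
contact_force: [0.5, -0.1, 0.3]
opening: 0.0917
```

```bash
python3 -c "
from st import *
from cell import imaging
from m import *
show(-.112,-.09,.012)
d=imaging.read_camera('top');cv2.imwrite('pics/t1.png',cv2.resize(d['color'][110:290,180:400][:,:,::-1],None,fx=3.3,fy=3.3))"
```

```text
t 2.57 stand mm [-182.   -96.4] z 14.1 rpy [-3.1413e+00  2.3000e-03 -1.0240e-01] F [ 0.5 -0.1  0.3] op 91.7
tool shift mm [70.  -6.5  1.9]
```

View pics/t1.png

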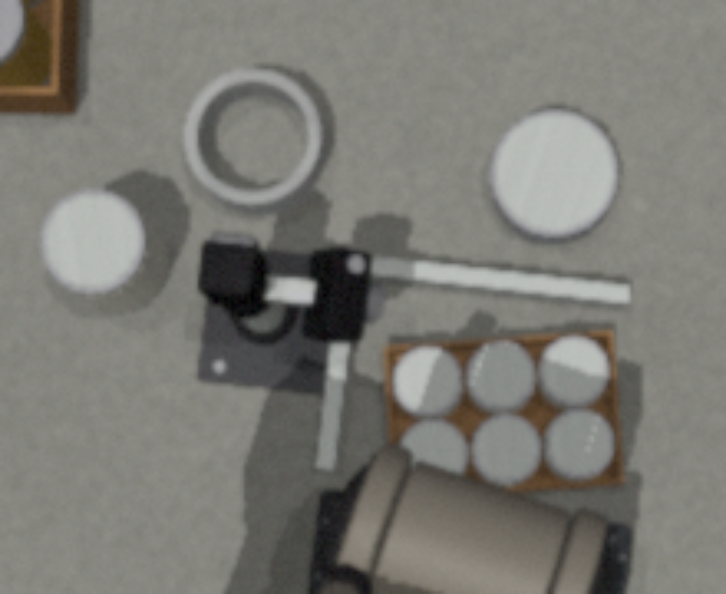

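>>> send_rows(
  series=[
    [0.006,0,0,0,0,0,0],
    [0.006,0,0,0,0,0,0],
    [0.006,0,0,0,0,0,0],
    [0.006,0,0,0,0,0,0],
    [0.006,0,0,0,0,0,0],
  ],
)

```text
time: 3.03
tool_pos: [0.4708, -0.0633, 0.015]
tool_rot: [-3.141, 0.002, -0.102]
contact_force: [-6.6, 2.8, 4.5]
opening: 0.092
```

>>> send_rows(
  series=[
    [0.005,0,0,0,0,0,0],
    [0.005,0,0,0,0,0,0],
    [0.005,0,0,0,0,0,0],
    [0.005,0,0,0,0,0,0],
    [0.005,0,0,0,0,0,0],
  ],
)

```text
time: 3.45
tool_pos: [0.4949, -0.0653, 0.0145]
tool_rot: [-3.141, 0.003, -0.102]
contact_force: [-2.8, 2.4, 1.3]
opening: 0.0919
```

```bash
python3 -c "
from st import *
show(-.112,-.09,.012)"
```

```text
t 3.45 stand mm [-127.3  -95.6] z 14.5 rpy [-3.1408  0.0032 -0.1015] F [-2.8  2.4  1.3] op 91.9
tool shift mm [15.3 -5.6  2.4]
```

>>> send_rows(
  series=[
    [0.004,0,0,0,0,0,0],
    [0.004,0,0,0,0,0,0],
    [0.003,0,0,0,0,0,0],
    [0.002,0,0,0,0,0,0],
    [0,0,0,0,0,0,0],
  ],
)

```text
time: 3.87
tool_pos: [0.5094, -0.0677, 0.0146]
tool_rot: [3.141, -0.001, -0.102]
contact_force: [-0.5, 0.3, -1.1]
opening: 0.0914
```

>>> send_rows(
  series=[
    [0.0015,0,0,0,0,0,0],
    [0.0015,0,0,0,0,0,0],
    [0.0015,0,0,0,0,0,0],
    [0,0,0,0,0,0,0],
  ],
)

```text
time: 4.2
tool_pos: [0.511, -0.0678, 0.0147]
tool_rot: [-3.142, 0.005, -0.102]
contact_force: [-9.2, -0.6, 5.5]
opening: 0.092
```

```bash
python3 -c "
from st import *
from cell import imaging
from m import *
show(-.109,-.09,.012)
d=imaging.read_camera('top');cv2.imwrite('pics/t2.png',cv2.resize(d['color'][110:290,180:400][:,:,::-1],None,fx=3.3,fy=3.3))"
```

```text
t 4.2 stand mm [-111.1  -96.4] z 14.7 rpy [-3.1416  0.0048 -0.1021] F [-9.2 -0.6  5.5] op 92.0
tool shift mm [ 2.1 -6.4  2.7]
```

View pics/t2.png

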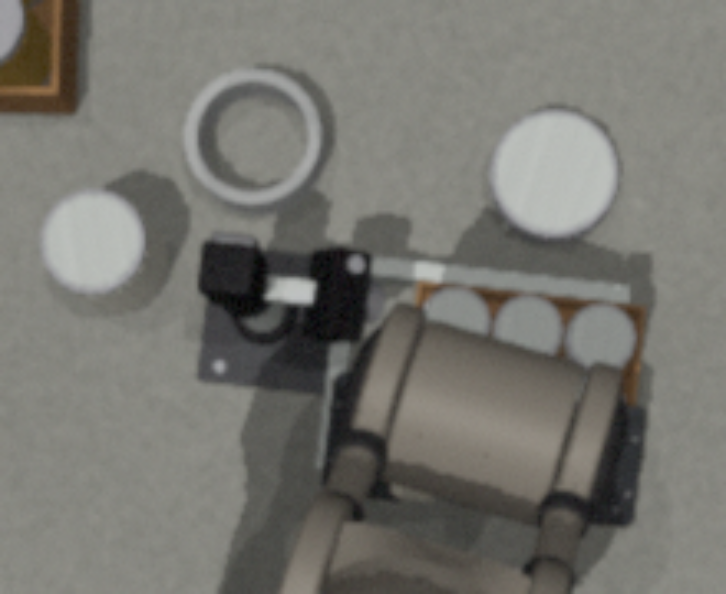

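>>> send_rows(
  series=[
    [0.001,0,0,0,0,0,0],
    [0.001,0,0,0,0,0,0],
    [0,0,0,0,0,0,0],
  ],
)

```text
time: 4.5
tool_pos: [0.5111, -0.0678, 0.0147]
tool_rot: [-3.141, 0.009, -0.102]
contact_force: [-16.1, -1.4, 12.0]
opening: 0.092
```

>>> send_rows(
  series=[
    [-0.004,0,0,0,0,0,0],
    [-0.02,0,0,0,0,0,0],
    [-0.025,0,0,0,0,0,0],
    [-0.02,0.02,-0.025,0,0,-0.1,0.3],
    [0,0.03,-0.035,0,0,-0.12,0.5],
  ],
)

```text
time: 4.92
tool_pos: [0.4389, -0.1055, 0.0697]
tool_rot: [-3.137, 0.008, 0.125]
contact_force: [0.2, 0.7, -0.5]
opening: 0.0825
```

```bash
python3 -c "
from st import *
from cell import imaging
from m import *
show(-.06,-.24,.1)
d=imaging.read_camera('top');cv2.imwrite('pics/t3.png',cv2.resize(d['color'][110:290,180:400][:,:,::-1],None,fx=3.3,fy=3.3))
r,b=tray(d);print(r);print(w2s(b/1000)*1000)"
```

```text
t 4.92 stand mm [-179.  -141.2] z 69.7 rpy [-3.1367  0.0082  0.1249] F [ 0.2  0.7 -0.5] op 82.5
tool shift mm [ 93.4 122.9 -31.6]
((549.6029663085938, -149.28512573242188), (59.61461639404297, 120.41222381591797), 52.84816360473633)
[[-131.28940854 -167.72249787]
 [ -28.41052235 -230.29269923]
 [   2.56720438 -179.35860854]
 [-100.31168181 -116.78840718]]
```

View pics/t3.png

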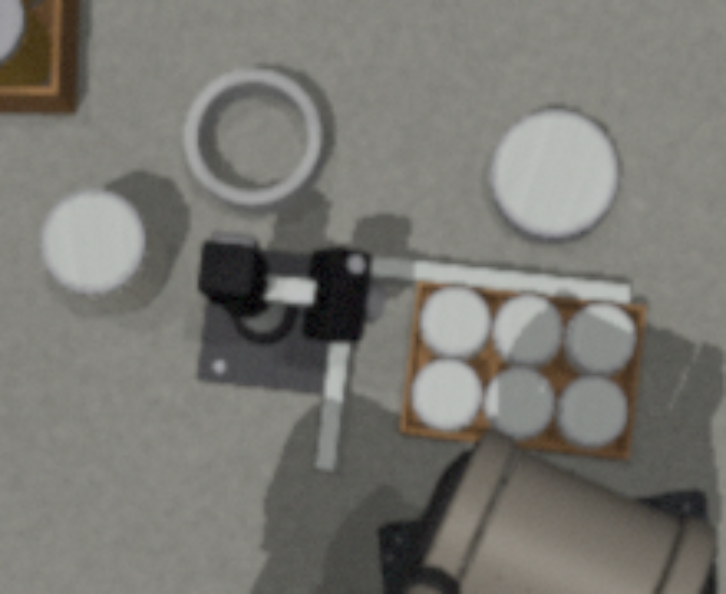

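>>> send_rows(
  series=[
    [0,0,-0.004,0,0,-0.123,0.5],
    [0,0,-0.004,0,0,-0.123,0.5],
    [0,0,-0.004,0,0,-0.123,0.5],
    [0,0,0,0,0,-0.123,0.5],
    [0,0,0,0,0,-0.123,0.5],
  ],
)

```text
time: 5.38
tool_pos: [0.446, -0.1089, 0.0843]
tool_rot: [3.137, -0.002, 0.738]
contact_force: [-0.0, 0.7, -0.6]
opening: 0.0475
```

>>> send_rows(
  series=[
    [0,0,0,0,0,-0.123,0.5],
    [0,0,0,0,0,-0.123,0.5],
    [0,0,0,0,0,-0.123,0.5],
    [0,0,0,0,0,-0.123,0.5],
    [0,0,0,0,0,-0.123,0.5],
  ],
)

```text
time: 5.8
tool_pos: [0.4458, -0.1087, 0.084]
tool_rot: [3.138, 0.001, 1.354]
contact_force: [0.3, 0.6, 0.0]
opening: 0.0459
```

>>> send_rows(
  series=[
    [0,0,0,0,0,-0.121,0.5],
    [0,0,0,0,0,0,0.5],
    [0,0,0,0,0,0,0.5],
  ],
)

```text
time: 6.05
tool_pos: [0.4453, -0.1085, 0.0838]
tool_rot: [3.139, 0.001, 1.465]
contact_force: [-0.4, -0.4, 0.6]
opening: 0.0459
```

```bash
python3 -c "
from st import *
show(-.055,-.23,.013)"
```

```text
t 6.05 stand mm [-172.2 -143.6] z 83.8 rpy [3.1393e+00 7.0000e-04 1.4649e+00] F [-0.4 -0.4  0.6] op 45.9
tool shift mm [-85.9 117.4  71.1]
```

>>> send_rows(
  series=[
    [-0.024,0.024,0,0,0,-0.003,0.5],
    [-0.024,0.024,0,0,0,0,0.5],
    [-0.024,0.024,0,0,0,0,0.5],
    [-0.024,0.024,0,0,0,0,0.5],
    [0,0.021,0,0,0,0,0.5],
  ],
)

```text
time: 6.47
tool_pos: [0.553, -0.2201, 0.0838]
tool_rot: [3.138, 0.003, 1.464]
contact_force: [0.8, -0.2, -1.0]
opening: 0.0459
```

```bash
python3 -c "
from st import *
from cell import imaging
from m import *
show(-.055,-.24,.013)
d=imaging.read_camera('top');cv2.imwrite('pics/t4.png',cv2.resize(d['color'][110:290,180:400][:,:,::-1],None,fx=3.3,fy=3.3))
print(w2s(ray(d,[(375.4,200.9),(371,248)],.028))*1000)"
```

```text
t 6.47 stand mm [ -53.8 -243.6] z 83.8 rpy [3.1385e+00 2.7000e-03 1.4644e+00] F [ 0.8 -0.2 -1. ] op 45.9
tool shift mm [ 3.8 -1.5 70.7]
[[   3.03033869 -189.09261818]
 [ -98.94675198 -190.89744255]]
```

View pics/t4.png

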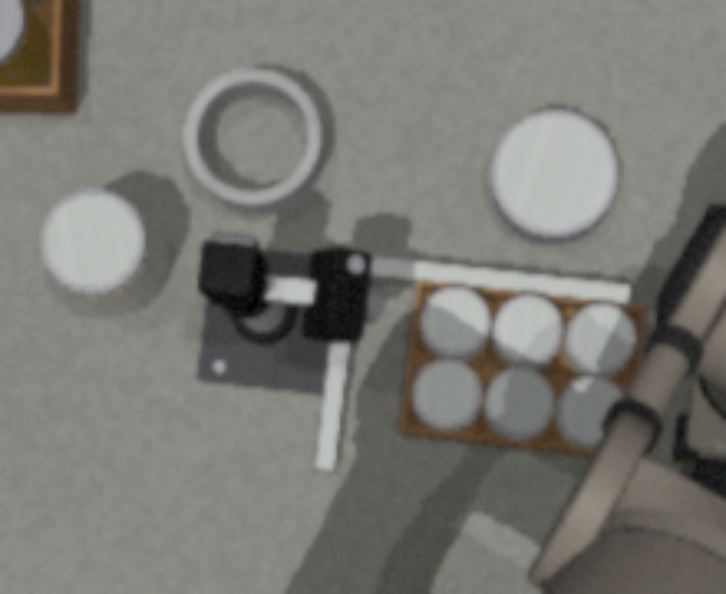

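>>> send_rows(
  series=[
    [0,0,0.025,0,0,-0.003,0.5],
    [0,0,0.025,0,0,0,0.5],
    [0,0,0.018,0,0,0,0.5],
    [0.008,0,0.002,0,0,0,0.5],
    [0.01,0,0,0,0,0,0.5],
  ],
)

```text
time: 6.93
tool_pos: [0.5525, -0.1969, 0.0125]
tool_rot: [-3.14, -0.001, 1.471]
contact_force: [0.0, 0.2, 0.4]
opening: 0.0461
```

>>> send_rows(
  series=[
    [0.01,0,0,0,0,0,0.5],
    [0.008,0,0,0,0,0,0.5],
    [0.005,0,0,0,0,0,0.5],
    [0.005,0,0,0,0,0,0.5],
    [0.005,0,0,0,0,0,0.5],
  ],
)

```text
time: 7.35
tool_pos: [0.5573, -0.1652, 0.0149]
tool_rot: [3.138, 0.003, 1.475]
contact_force: [-1.1, -7.0, 3.2]
opening: 0.046
```

>>> send_rows(
  series=[
    [0.005,0,0,0,0,0,0.5],
    [0.005,0,0,0,0,0,0.5],
    [0.005,0,0,0,0,0,0.5],
    [0.005,0,0,0,0,0,0.5],
    [0,0,0,0,0,0,0.5],
  ],
)

```text
time: 7.77
tool_pos: [0.5592, -0.1447, 0.0148]
tool_rot: [3.138, 0.002, 1.475]
contact_force: [0.8, -1.4, 1.4]
opening: 0.0457
```

```bash
python3 -c "
from st import *
show(-.055,-.1595,.013)"
```

```text
t 7.77 stand mm [ -55.2 -168. ] z 14.8 rpy [3.1384e+00 1.5000e-03 1.4750e+00] F [ 0.8 -1.4  1.4] op 45.7
tool shift mm [8.5 0.3 1.8]
```

>>> send_rows(
  series=[
    [0.004,0,0,0,0,0,0.5],
    [0.003,0,0,0,0,0,0.5],
    [0.001,0,0,0,0,0,0.5],
    [0.001,0,0,0,0,0,0.5],
    [0,0,0,0,0,0,0.5],
  ],
)

```text
time: 8.18
tool_pos: [0.5599, -0.1382, 0.0148]
tool_rot: [3.138, 0.004, 1.475]
contact_force: [-2.6, -11.5, 4.5]
opening: 0.0465
```

>>> send_rows(
  series=[
    [0.001,0,0,0,0,0,0.5],
    [0.001,0,0,0,0,0,0.5],
    [0.0,0,0,0,0,0,0.5],
  ],
)

```text
time: 8.43
tool_pos: [0.5599, -0.1381, 0.0148]
tool_rot: [3.138, 0.006, 1.475]
contact_force: [-4.3, -19.3, 3.9]
opening: 0.0458
```

```bash
python3 -c "
from st import *
from cell import imaging
from m import *
show(-.055,-.1595,.013)
d=imaging.read_camera('top');cv2.imwrite('pics/t5.png',cv2.resize(d['color'][110:290,180:400][:,:,::-1],None,fx=3.3,fy=3.3))
d=imaging.read_camera('scene');cv2.imwrite('pics/s5.png',cv2.resize(d['color'][210:390,210:410][:,:,::-1],None,fx=3.3,fy=3.3))"
```

```text
t 8.43 stand mm [ -55.2 -161.4] z 14.8 rpy [3.1381 0.0064 1.4748] F [ -4.3 -19.3   3.9] op 45.8
tool shift mm [1.9 0.2 1.8]
```

View pics/t5.png

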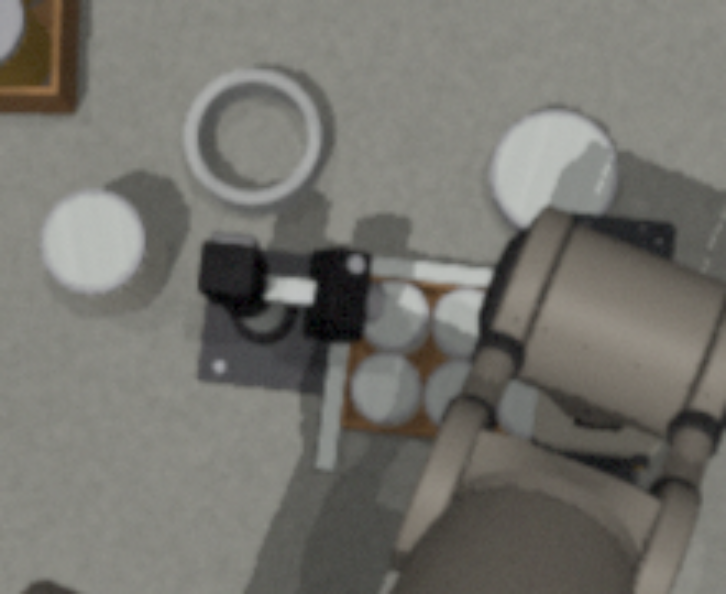

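View pics/s5.png

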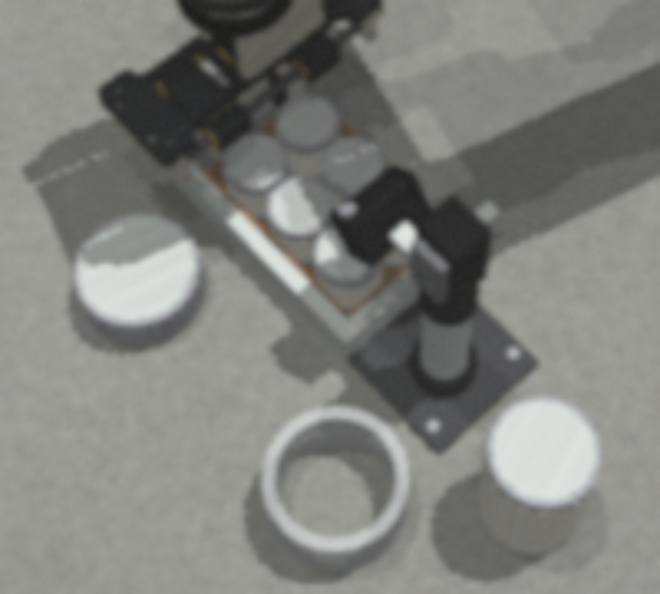

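>>> send_rows(
  series=[
    [-0.005,0,0,0,0,0,0.5],
    [-0.02,0,0,0,0,0,0.5],
    [-0.025,0,-0.03,0,0,0,0.2],
    [-0.03,0,-0.04,0,0,0,0],
    [-0.03,0,-0.04,0,0,0,0],
  ],
)

```text
time: 8.95
tool_pos: [0.5488, -0.2332, 0.1108]
tool_rot: [-3.14, -0.002, 1.475]
contact_force: [0.7, -1.1, -0.3]
opening: 0.0614
```

```bash
cat > chk.py <<'E'
from st import *
from cell import imaging
from m import *
import sys
n=sys.argv[1]
show(-.03,.06,.3)
d=imaging.read_camera('top');cv2.imwrite(f'pics/t{n}.png',cv2.resize(d['color'][110:290,180:400][:,:,::-1],None,fx=3.3,fy=3.3))
np.savez(f"t{n}.npz",**d)
r,b=tray(d);print(r);print(np.round(w2s(b/1000)*1000,1))
W=cloud(d);m=((W[...,2]>.043)&(W[...,2]<.06)&(d["color"].min(-1)>80)).astype(np.uint8);m[:190]=0;m[265:]=0;m[:,:280]=0;m[:,:][:,375:]=0
k_,l,st_,ce=cv2.connectedComponentsWithStats(m)
for k in range(1,k_):
    if st_[k,4]>100: print(st_[k,4],np.round(w2s(ray(d,ce[k],.05)[0])*1000,1))
E
python3 chk.py 6
```

```text
t 8.95 stand mm [ -56.6 -257.1] z 110.8 rpy [-3.1398e+00 -1.6000e-03  1.4752e+00] F [ 0.7 -1.1 -0.3] op 61.4
tool shift mm [ 317.2   28.3 -188.7]
((571.3233642578125, -53.28324890136719), (149.47972106933594, 98.30210876464844), 85.09503936767578)
[[-100.4 -151.4]
 [  -2.2 -149.8]
 [  -4.6   -0.3]
 [-102.9   -1.9]]
625 [-53.3 -30.4]
703 [-49.8 -75.4]
699 [ -49.3 -122.1]
```

View pics/t6.png

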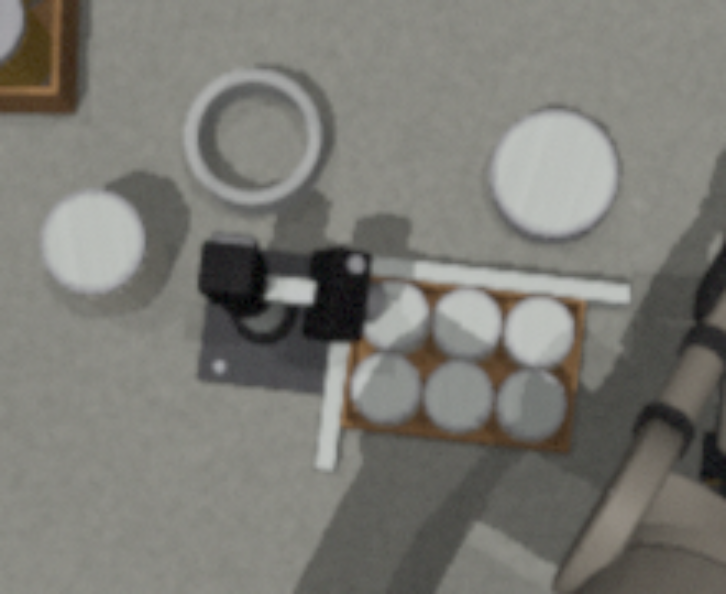

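```bash
cat > edge.py <<'E'
from st import *
import sys
d=dict(np.load(sys.argv[1]))
hsv=cv2.cvtColor(cv2.GaussianBlur(d["color"],(3,3),0),cv2.COLOR_RGB2HSV)
b=(hsv[...,0]<22)&(hsv[...,1]>70)
def fit(p,z,axis):
    s=w2s(ray(d,p,z))*1000
    o=1-axis
    k=np.polyfit(s[:,axis],s[:,o],1); r=s[:,o]-np.polyval(k,s[:,axis]); g=np.abs(r)<2
    k=np.polyfit(s[g,axis],s[g,o],1); return np.round(k[0]*57.3,2),np.round(np.polyval(k,np.mean(s[g,axis])),1),g.sum(),np.round(np.mean(s[g,axis]))
box=b[190:262]
lo=[(u,190+np.nonzero(box[:,u])[0].max()) for u in range(288,350) if box[:,u].any()]
print("back edge dx/dy deg, x",fit(lo,.028,1))
hi=[(u,190+np.nonzero(box[:,u])[0].min()) for u in range(300,354) if box[:,u].any()]
print("front edge",fit(hi,.028,1))
bb=b[:,280:375]
ri=[(280+np.nonzero(bb[v])[0].max(),v) for v in range(204,242) if bb[v].any()]
print("right edge dy/dx deg, y",fit(ri,.028,0))
le=[(280+np.nonzero(bb[v])[0].min(),v) for v in range(216,238) if bb[v].any()]
print("left edge",fit(le,.028,0))
# rails
W=cloud(d);c=d["color"].astype(int);V=c.max(-1);S=V-c.min(-1);Z=W[...,2]
rail=(V>120)&(S<25)&(Z>.02)&(Z<.04)
hi=[];lo=[]
for u in range(308,366):
    q=np.nonzero(rail[185:206,u])[0]
    if len(q)>1: hi.append((u,185+q.min()));lo.append((u,185+q.max()))
print("far rail outer",fit(hi,.03,1),"inner",fit(lo,.03,1))
hi=[];lo=[]
for v in range(215,248):
    q=np.nonzero(rail[v,272:290])[0]
    if len(q)>1: hi.append((272+q.min(),v));lo.append((272+q.max(),v))
print("side rail outer",fit(hi,.03,0),"inner",fit(lo,.03,0))
E
python3 edge.py t6.npz; python3 edge.py top0.npz | tail -2
```

```text
back edge dx/dy deg, x (np.float64(-0.08), np.float64(-100.7), np.int64(62), np.float64(-78.0))
front edge (np.float64(15.66), np.float64(-48.1), np.int64(1), np.float64(-88.0))
right edge dy/dx deg, y (np.float64(-0.18), np.float64(-149.2), np.int64(38), np.float64(-49.0))
left edge (np.float64(-78.17), np.float64(-25.6), np.int64(2), np.float64(-78.0))
far rail outer (np.float64(-0.07), np.float64(11.9), np.int64(58), np.float64(-104.0)) inner (np.float64(-0.31), np.float64(0.3), np.int64(58), np.float64(-105.0))
side rail outer (np.float64(0.19), np.float64(10.6), np.int64(33), np.float64(-86.0)) inner (np.float64(0.2), np.float64(0.8), np.int64(31), np.float64(-86.0))
back edge dx/dy deg, x (np.float64(-11.5), np.float64(-130.1), np.int64(8), np.float64(-112.0))edge.py:10: RankWarning: Polyfit may be poorly conditioned
  k=np.polyfit(s[g,axis],s[g,o],1); return np.round(k[0]*57.3,2),np.round(np.polyval(k,np.mean(s[g,axis])),1),g.sum(),np.round(np.mean(s[g,axis]))
Traceback (most recent call last):
  File "edge.py", line 15, in <module>
    print("front edge",fit(hi,.028,1))
                       ~~~^^^^^^^^^^^
  File "edge.py", line 10, in fit
    k=np.polyfit(s[g,axis],s[g,o],1); return np.round(k[0]*57.3,2),np.round(np.polyval(k,np.mean(s[g,axis])),1),g.sum(),np.round(np.mean(s[g,axis]))
TypeError: expected non-empty vector for x
```

>>> send_rows(
  series=[
    [0.02,-0.024,0,0,0,0.006,0.5],
    [0.034,-0.024,0,0,0,0,1],
    [0.034,-0.024,0,0,0,0,1],
    [0.034,-0.024,0,0,0,0,1],
    [0.034,0,0,0,0,0,1],
  ],
)

```text
time: 9.42
tool_pos: [0.4649, -0.0658, 0.1096]
tool_rot: [-3.137, -0.001, 1.468]
contact_force: [0.9, 0.8, -0.7]
opening: 0.041
```

```bash
python3 -c "
from st import *
show(-.152,-.1,.015)"
```

```text
t 9.42 stand mm [-157.1  -99.1] z 109.6 rpy [-3.1367e+00 -1.3000e-03  1.4675e+00] F [ 0.9  0.8 -0.7] op 41.0
tool shift mm [-1.   5.6 94.6]
```

>>> send_rows(
  series=[
    [0,0,0.025,0,0,0,1],
    [0,0,0.025,0,0,0,1],
    [0,0,0.025,0,0,0,1],
    [0,0,0.017,0,0,0,1],
    [0,0.004,0.002,0,0,0,1],
  ],
)

```text
time: 9.83
tool_pos: [0.4712, -0.0674, 0.0134]
tool_rot: [-3.135, -0.002, 1.469]
contact_force: [-0.6, 0.5, -0.9]
opening: 0.0079
```

>>> send_rows(
  series=[
    [0,0.006,0,0,0,0,1],
    [0,0.006,0,0,0,0,1],
    [0,0.006,0,0,0,0,1],
    [0,0.004,0,0,0,0,1],
    [0,0.002,0,0,0,0,1],
  ],
)

```text
time: 10.25
tool_pos: [0.4992, -0.0716, 0.017]
tool_rot: [3.139, 0.001, 1.469]
contact_force: [0.4, 0.9, -0.2]
opening: 0.0004
```

>>> send_rows(
  series=[
    [0,0.002,0,0,0,0,1],
    [0,0.002,0,0,0,0,1],
    [0,0.001,0,0,0,0,1],
    [0,0,0,0,0,0,1],
  ],
)

```text
time: 10.58
tool_pos: [0.5028, -0.0717, 0.0161]
tool_rot: [3.141, 0.0, 1.469]
contact_force: [0.7, -0.5, -0.0]
opening: 0.0001
```

```bash
python3 -c "
from st import *
show(-.119,-.1,.015)"
```

```text
t 10.58 stand mm [-118.9 -101.2] z 16.1 rpy [3.1415e+00 1.0000e-04 1.4688e+00] F [ 0.7 -0.5 -0. ] op 0.1
tool shift mm [ 1.2 -0.1  1.1]
```

>>> send_rows(
  series=[
    [0,0.002,0,0,0,0,1],
    [0,0.002,0,0,0,0,1],
    [0,0.001,0,0,0,0,1],
    [0,0,0,0,0,0,1],
  ],
)

```text
time: 10.92
tool_pos: [0.5059, -0.072, 0.0158]
tool_rot: [-3.138, -0.0, 1.469]
contact_force: [-5.9, -1.2, 4.1]
opening: 0.0003
```

>>> send_rows(
  series=[
    [0,0.001,0,0,0,0,1],
    [0,0.001,0,0,0,0,1],
    [0,0,0,0,0,0,1],
  ],
)

```text
time: 11.17
tool_pos: [0.5061, -0.072, 0.0157]
tool_rot: [-3.134, -0.0, 1.469]
contact_force: [-12.5, -1.7, 9.0]
opening: 0.0009
```

```bash
python3 -c "
from st import *
show(-.119,-.1,.015)"
```

```text
t 11.17 stand mm [-115.5 -101.1] z 15.7 rpy [-3.1337e+00 -3.0000e-04  1.4693e+00] F [-12.5  -1.7   9. ] op 0.9
tool shift mm [ 1.1 -3.5  0.7]
```

>>> send_rows(
  series=[
    [0,-0.008,0,0,0,0,0.8],
    [0,-0.02,0,0,0,0,0.6],
    [0,0,-0.03,0,0,0,0],
    [0,0,-0.035,0,0,0,0],
    [0,0,-0.035,0,0,0,0],
  ],
)

```text
time: 11.58
tool_pos: [0.4809, -0.0693, 0.1167]
tool_rot: [-3.14, -0.0, 1.469]
contact_force: [2.2, -0.8, -1.0]
opening: 0.0293
```

>>> send_rows(
  series=[
    [0,0,-0.035,0,0,0,0],
    [0,0,-0.035,0,0,0,0],
    [0,0,-0.035,0,0,0,0],
    [0,0,-0.035,0,0,0,0],
    [0,0,-0.025,0,0,0,0],
  ],
)

```text
time: 12.0
tool_pos: [0.4823, -0.0696, 0.2844]
tool_rot: [3.137, 0.001, 1.469]
contact_force: [0.9, -0.8, -0.2]
opening: 0.0626
```

```bash
python3 chk.py 7; python3 edge.py t7.npz
```

```text
t 12.0 stand mm [-139.4 -101.1] z 284.4 rpy [3.1372e+00 8.0000e-04 1.4689e+00] F [ 0.9 -0.8 -0.2] op 62.6
tool shift mm [161.1 109.5 -15.2]
((580.5577392578125, -124.13275909423828), (6.788636684417725, 12.978218078613281), 72.28864288330078)
[[ -43.2 -147.4]
 [ -30.5 -150. ]
 [ -29.1 -143.4]
 [ -41.8 -140.7]]
back edge dx/dy deg, x (np.float64(17.16), np.float64(-5.1), np.int64(4), np.float64(-45.0))
front edge (np.float64(19.74), np.float64(-10.3), np.int64(5), np.float64(-64.0))
right edge dy/dx deg, y (np.float64(-3.73), np.float64(-148.8), np.int64(7), np.float64(-37.0))
left edge (np.float64(-45.24), np.float64(-144.0), np.int64(2), np.float64(-36.0))
far rail outer (np.float64(0.76), np.float64(11.2), np.int64(50), np.float64(-101.0)) inner (np.float64(1.99), np.float64(8.3), np.int64(27), np.float64(-90.0))Traceback (most recent call last):
  File "edge.py", line 33, in <module>
    print("side rail outer",fit(hi,.03,0),"inner",fit(lo,.03,0))
                            ~~~^^^^^^^^^^
  File "edge.py", line 9, in fit
    k=np.polyfit(s[:,axis],s[:,o],1); r=s[:,o]-np.polyval(k,s[:,axis]); g=np.abs(r)<2
    raise TypeError("expected non-empty vector for x")
TypeError: expected non-empty vector for x
```

View pics/t7.png

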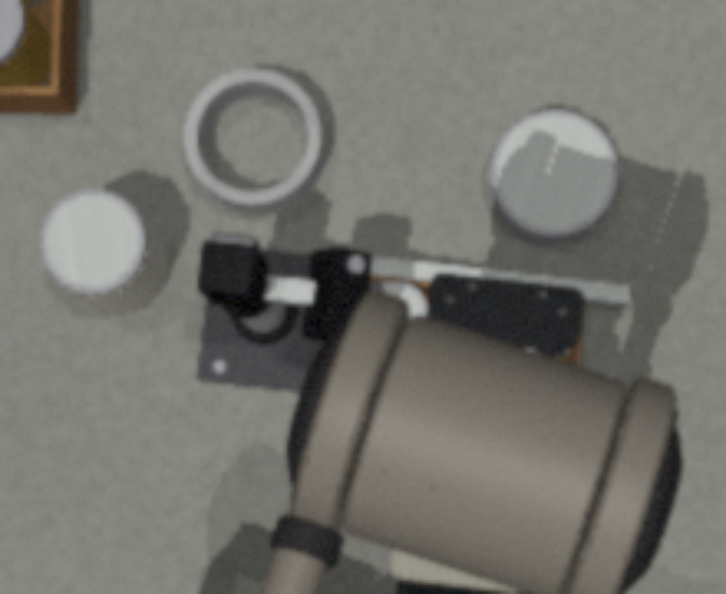

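>>> send_rows(
  series=[
    [0.027,0.022,0,0,0,0,0],
    [0.027,0.022,0,0,0,0,0],
    [0.027,0.022,0,0,0,0,0],
    [0.027,0.022,0,0,0,0,0],
    [0.027,0.022,0,0,0,0,0],
  ],
)

```text
time: 12.47
tool_pos: [0.6059, 0.0549, 0.2806]
tool_rot: [3.141, -0.0, 1.469]
contact_force: [1.4, 0.4, 0.7]
opening: 0.0915
```

>>> send_rows(
  series=[
    [0.026,0,0,0,0,0,0],
    [0,0,0,0,0,0,0],
  ],
)

```text
time: 12.63
tool_pos: [0.6083, 0.0839, 0.2794]
tool_rot: [-3.14, -0.002, 1.473]
contact_force: [0.2, 0.5, -0.8]
opening: 0.0916
```

```bash
python3 chk.py 8; python3 - <<'E'
from st import *
from cell import imaging
show(-.0295,.06,.161)
d=imaging.read_camera('wrist');cv2.imwrite('pics/w8.png',d['color'][:,:,::-1])
d=imaging.read_camera('scene');cv2.imwrite('pics/s8.png',cv2.resize(d['color'][150:390,210:450][:,:,::-1],None,fx=2.5,fy=2.5))
E
```

```text
t 12.63 stand mm [-29.7  64.5] z 279.4 rpy [-3.1403e+00 -1.9000e-03  1.4730e+00] F [ 0.2  0.5 -0.8] op 91.6
tool shift mm [ -4.4  -0.3 -20.6]
((572.0194091796875, -53.365203857421875), (149.04733276367188, 98.35321807861328), 84.68883514404297)
[[-100.3 -150.8]
 [  -2.  -149.9]
 [  -3.3   -0.9]
 [-101.7   -1.8]]
617 [-53.1 -30.3]
351 [-26.2 -75.4]
707 [ -49.3 -122.4]
348 [-73.2 -75.8]
t 12.68 stand mm [-30.1  62.3] z 279.7 rpy [-3.1404e+00 -3.0000e-04  1.4723e+00] F [ 0.3 -0.4 -0.4] op 91.8
tool shift mm [ -2.3   0.7 118.7]
```

View pics/w8.png

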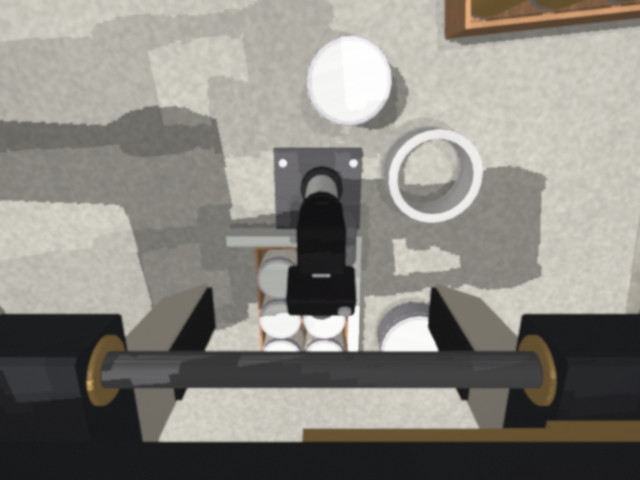

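View pics/s8.png

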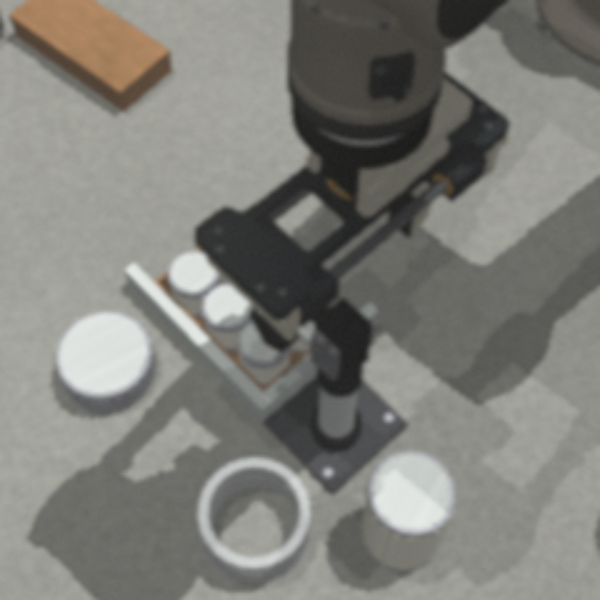

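View pics/t8.png

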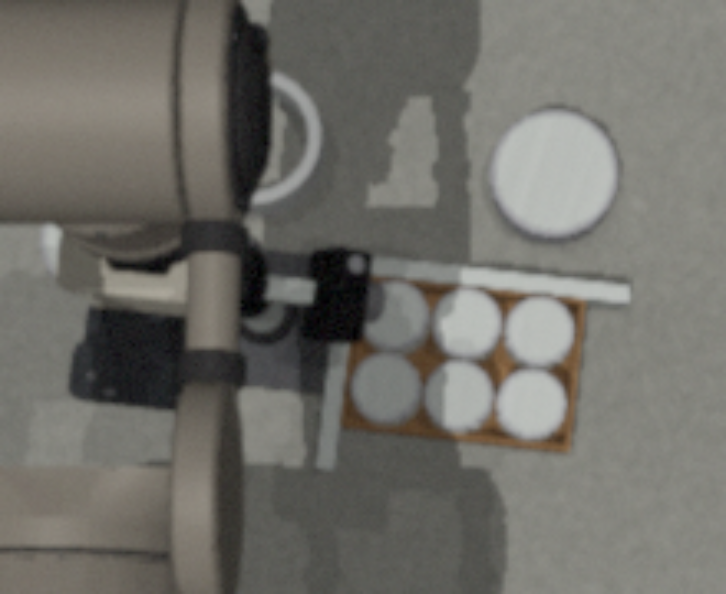

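```bash
python3 - <<'E'
from st import *
from cell import imaging
show(-.0295,.06,.161)
d=imaging.read_camera('wrist')
def P(x,y,z): return np.round(pix(d,np.r_[s2w(x,y),z])[0],0)
for n,p in dict(tl=(-.045,.076,.205),tr=(-.015,.076,.205),bl=(-.045,.044,.205),br=(-.015,.044,.205),foot=(-.03,.06,0.006),btn=(-.008,.06,.18),cam=(-.03,0,.155),corner=(0,0,.03),railend=(-.13,0,.03)).items(): print(n,P(*p))
c=d['color'][150:330,220:420];cv2.imwrite('pics/w9.png',cv2.convertScaleAbs(cv2.resize(c[:,:,::-1],None,fx=3.3,fy=3.3),alpha=1.8,beta=30))
E
```

```text
t 12.78 stand mm [-30.2  59.8] z 280.5 rpy [-3.1410e+00  5.0000e-04  1.4695e+00] F [0.3 0.4 0.4] op 92.2
tool shift mm [  0.3   0.8 119.5]
tl [296. 221.]
tr [346. 221.]
bl [297. 271.]
br [345. 271.]
foot [321. 183.]
btn [354. 234.]
cam [321. 298.]
corner [350. 244.]
railend [226. 244.]
```

View pics/w9.png

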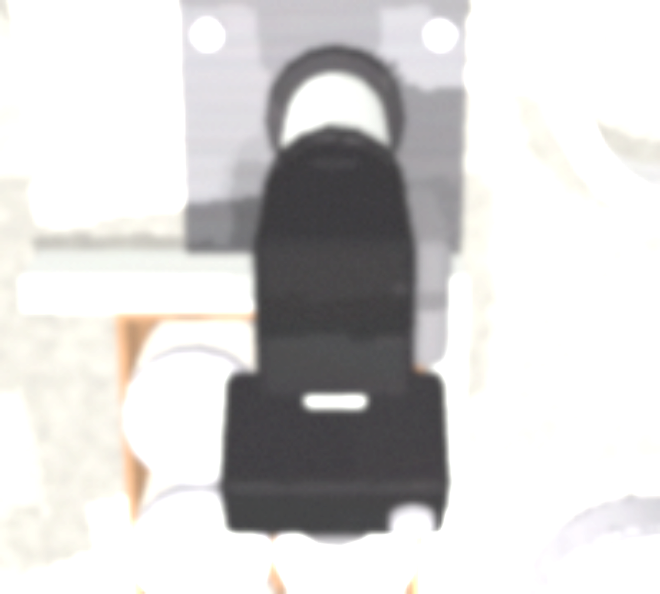

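>>> send_rows(
  series=[
    [0,0.001,0.025,0,0,0,0],
    [0,0,0.025,0,0,0,0],
    [0,0,0.025,0,0,0,0],
    [0,0,0.025,0,0,0,0],
    [0,0,0.015,0,0,0,0],
  ],
)

```text
time: 13.25
tool_pos: [0.6072, 0.0778, 0.1636]
tool_rot: [-3.139, 0.001, 1.467]
contact_force: [-0.8, -0.5, -1.3]
opening: 0.0916
```

>>> send_rows(
  series=[
    [0,0,0.004,0,0,0,0],
    [0,0,0,0,0,0,0.3],
    [0,0,0,0,0,0,0.4],
  ],
  newtons=30,
)

```text
time: 13.5
tool_pos: [0.6091, 0.0786, 0.1632]
tool_rot: [3.14, -0.0, 1.468]
contact_force: [0.1, -1.2, -0.4]
opening: 0.0825
```

```bash
python3 -c "
from st import *
show(-.0295,.06,.161)"
```

```text
t 13.5 stand mm [-28.4  59.2] z 163.2 rpy [ 3.1398e+00 -1.0000e-04  1.4678e+00] F [ 0.1 -1.2 -0.4] op 82.5
tool shift mm [ 0.8 -1.1  2.2]
```

>>> send_rows(
  series=[
    [0,0,0,0,0,0,0.6],
    [0,0,0,0,0,0,1],
    [0,0,0,0,0,0,1],
    [0,0,0,0,0,0,1],
    [0,0,0,0,0,0,1],
  ],
  newtons=30,
)

```text
time: 13.92
tool_pos: [0.6087, 0.0794, 0.1624]
tool_rot: [3.141, -0.0, 1.469]
contact_force: [0.1, -0.2, 0.0]
opening: 0.0493
```

>>> send_rows(
  series=[
    [0,0,0,0,0,0,1],
    [0,0,0,0,0,0,1],
    [0,0,0,0,0,0,1],
    [0,0,0,0,0,0,1],
    [0,0,0,0,0,0,1],
  ],
)

```text
time: 14.33
tool_pos: [0.6072, 0.0795, 0.1621]
tool_rot: [-3.139, 0.0, 1.469]
contact_force: [-7.6, 0.9, 3.2]
opening: 0.0297
```

```bash
python3 -c "
from st import *
show(-.0295,.06,.161)"
```

```text
t 14.33 stand mm [-30.4  59.9] z 162.1 rpy [-3.1388e+00  4.0000e-04  1.4693e+00] F [-7.6  0.9  3.2] op 29.7
tool shift mm [0.1 0.9 1.1]
```

>>> send_rows(
  series=[
    [0,-0.001,0,0,0,0,1],
    [0,0,-0.002,0,0,0,1],
    [0,0,-0.003,0,0,0,1],
    [0,0,-0.004,0,0,0,1],
    [0,0,-0.004,0,0,0,1],
  ],
  newtons=35,
)

```text
time: 14.75
tool_pos: [0.6072, 0.0795, 0.1748]
tool_rot: [-3.14, 0.0, 1.469]
contact_force: [-1.5, 1.0, -5.6]
opening: 0.0301
```

```bash
python3 -c "
from st import *
show(-.0295,.06,.161)"
```

```text
t 14.75 stand mm [-30.4  59.9] z 174.8 rpy [-3.1401e+00  2.0000e-04  1.4689e+00] F [-1.5  1.  -5.6] op 30.1
tool shift mm [ 0.1  0.9 13.7]
```

>>> send_rows(
  series=[
    [0,0,-0.005,0,0,0,1],
    [0,0,-0.005,0,0,0,1],
    [0,0,-0.005,0,0,0,1],
    [0,0,-0.005,0,0,0,1],
    [0,0,-0.005,0,0,0,1],
  ],
)

```text
time: 15.17
tool_pos: [0.6072, 0.0795, 0.2005]
tool_rot: [-3.141, 0.0, 1.469]
contact_force: [-2.7, 1.5, -5.2]
opening: 0.0299
```

>>> send_rows(
  series=[
    [0,0,-0.005,0,0,0,1],
    [0,0,-0.005,0,0,0,1],
    [0,0,-0.005,0,0,0,1],
    [0,0,-0.005,0,0,0,1],
    [0,0,-0.005,0,0,0,1],
  ],
)

```text
time: 15.58
tool_pos: [0.6072, 0.0795, 0.2254]
tool_rot: [-3.141, 0.0, 1.469]
contact_force: [-5.7, 1.5, -5.7]
opening: 0.0299
```

>>> send_rows(
  series=[
    [0,0,-0.005,0,0,0,1],
    [0,0,-0.005,0,0,0,1],
    [0,0,-0.005,0,0,0,1],
    [0,0,-0.005,0,0,0,1],
    [0,0,-0.005,0,0,0,1],
  ],
)

```text
time: 16.0
tool_pos: [0.6072, 0.0795, 0.2504]
tool_rot: [-3.141, 0.0, 1.469]
contact_force: [-5.8, 0.8, -6.3]
opening: 0.0299
```

```bash
python3 -c "
from st import *
show(-.0295,.06,.161)"
```

```text
t 16.0 stand mm [-30.3  59.9] z 250.4 rpy [-3.1407e+00  1.0000e-04  1.4689e+00] F [-5.8  0.8 -6.3] op 29.9
tool shift mm [ 0.1  0.9 89.4]
```

>>> send_rows(
  series=[
    [0,0,-0.004,0,0,0,1],
    [0,0,-0.003,0,0,0,1],
    [0,0,-0.002,0,0,0,1],
    [0,0,-0.001,0,0,0,1],
    [0,0,0,0,0,0,1],
  ],
)

```text
time: 16.42
tool_pos: [0.6072, 0.0795, 0.2607]
tool_rot: [-3.141, 0.0, 1.469]
contact_force: [-6.2, 0.5, -3.5]
opening: 0.0299
```

>>> send_rows(
  series=[
    [0,0,-0.001,0,0,0,1],
    [0,0,-0.001,0,0,0,1],
    [0,0,0,0,0,0,1],
  ],
)

```text
time: 16.67
tool_pos: [0.6073, 0.0795, 0.2621]
tool_rot: [-3.141, 0.0, 1.469]
contact_force: [-5.4, 0.8, -5.6]
opening: 0.0298
```

```bash
python3 -c "
from st import *
show(-.0295,.06,.161)"
```

```text
t 16.67 stand mm [-30.3  59.9] z 262.1 rpy [-3.1408e+00  1.0000e-04  1.4688e+00] F [-5.4  0.8 -5.6] op 29.8
tool shift mm [1.000e-01 9.000e-01 1.011e+02]
```

>>> send_rows(
  series=[
    [0,0,-0.001,0,0,0,1],
    [0,0,0,0,0,0,1],
    [0,0,0,0,0,0,1],
  ],
)

```text
time: 16.92
tool_pos: [0.6072, 0.0795, 0.2621]
tool_rot: [-3.14, 0.0, 1.469]
contact_force: [-4.6, 1.1, -13.2]
opening: 0.0296
```

>>> send_rows(
  series=[
    [0,0,-0.001,0,0,0,1],
    [0,0,0,0,0,0,1],
    [0,0,0,0,0,0,1],
  ],
)

```text
time: 17.17
tool_pos: [0.6072, 0.0795, 0.2622]
tool_rot: [-3.139, 0.0, 1.469]
contact_force: [-2.7, 2.0, -24.0]
opening: 0.0302
```

>>> send_rows(
  series=[
    [0,0,0.001,0,0,0,1],
    [0,0,0,0,0,0,1],
    [0,0,0,0,0,0,1],
  ],
)

```text
time: 17.42
tool_pos: [0.6072, 0.0795, 0.2622]
tool_rot: [-3.14, 0.0, 1.469]
contact_force: [-3.6, 1.1, -21.9]
opening: 0.0301
```

```bash
python3 chk.py 10; python3 edge.py t10.npz 2>&1 | grep edge; python3 - <<'E'
from st import *
from cell import imaging
d=imaging.read_camera('scene');cv2.imwrite('pics/s10.png',d['color'][:,:,::-1])
np.savez('s10.npz',**d)
W=cloud(dict(np.load('t10.npz')));S=w2s(W);Z=W[...,2]
m=(abs(S[...,0]+.03)<.02)&(abs(S[...,1])<.02)&(Z>.1);print('cam top z',np.median(Z[m]),m.sum())
E
```

```text
t 17.42 stand mm [-30.4  59.9] z 262.2 rpy [-3.1398e+00  2.0000e-04  1.4688e+00] F [ -3.6   1.1 -21.9] op 30.1
tool shift mm [  0.1   0.3 -37.8]
((572.0297241210938, -53.254310607910156), (148.82461547851562, 98.35321807861328), 84.68883514404297)
[[-100.3 -150.6]
 [  -2.  -149.7]
 [  -3.3   -0.9]
 [-101.7   -1.8]]
1035 [-42.2 -44.4]
705 [ -49.2 -122.3]
347 [-73.2 -75.9]
edge.py:10: RankWarning: Polyfit may be poorly conditioned
edge.py:10: RankWarning: Polyfit may be poorly conditioned
back edge dx/dy deg, x (np.float64(-0.46), np.float64(-100.4), np.int64(62), np.float64(-78.0))
front edge (np.float64(15.66), np.float64(-48.1), np.int64(1), np.float64(-88.0))
right edge dy/dx deg, y (np.float64(0.43), np.float64(-149.4), np.int64(38), np.float64(-49.0))
left edge (np.float64(0.75), np.float64(-2.4), np.int64(1), np.float64(-93.0))
cam top z 0.607523037083137 1459
```

View pics/s10.png

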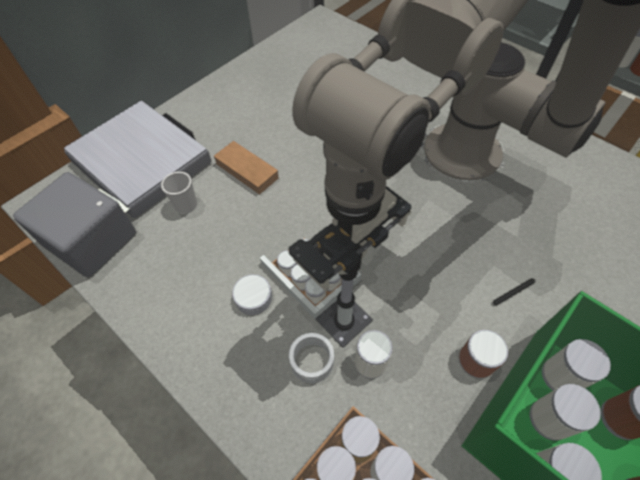

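View pics/t10.png

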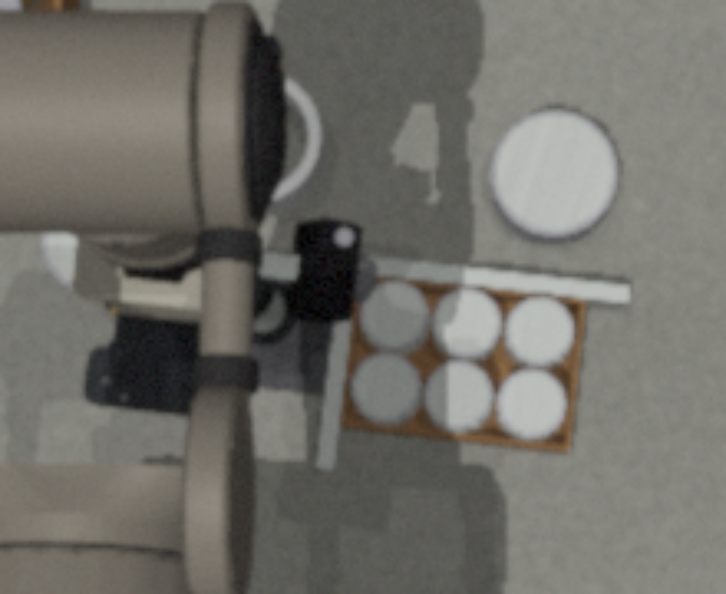

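>>> send_rows(
  series=[
    [0,0,0,0,0,0,1],
    [0,0,0,0,0,0,1],
    [0,0,0,0,0,0,1],
    [0,0,0,0,0,0,1],
    [0,0,0,0,0,0,1],
  ],
)

```text
time: 17.93
tool_pos: [0.6072, 0.0795, 0.2622]
tool_rot: [-3.14, 0.0, 1.469]
contact_force: [-4.2, 1.8, -25.2]
opening: 0.0297
```

```bash
python3 - <<'E'
from st import *
W=cloud(dict(np.load('t10.npz')));print(np.round(W[190:194,275:285,2].mean(),3))
E
```

```text
0.255
```

>>> send_rows(
  series=[
    [0,0,0.0008,0,0,0,1],
    [0,0,0,0,0,0,1],
    [0,0,0,0,0,0,1],
    [0,0,0,0,0,0,1],
    [0,0,0,0,0,0,1],
  ],
)

```text
time: 18.35
tool_pos: [0.6072, 0.0795, 0.2622]
tool_rot: [-3.141, 0.0, 1.469]
contact_force: [-4.1, 0.7, -21.7]
opening: 0.0298
```

>>> send_rows(
  series=[
    [0,0,0,0,0,0,1],
    [0,0,0,0,0,0,1],
    [0,0,0,0,0,0,1],
    [0,0,0,0,0,0,1],
    [0,0,0,0,0,0,1],
  ],
)

```text
time: 18.77
tool_pos: [0.6072, 0.0795, 0.2622]
tool_rot: [-3.141, 0.0, 1.469]
contact_force: [-4.9, 1.1, -21.4]
opening: 0.0297
```

>>> send_rows(
  series=[
    [0,0,0,0,0,0,1],
    [0,0,0,0,0,0,1],
    [0,0,0,0,0,0,1],
    [0,0,0,0,0,0,1],
    [0,0,0,0,0,0,1],
  ],
)

```text
time: 19.18
tool_pos: [0.6072, 0.0795, 0.2622]
tool_rot: [-3.141, 0.0, 1.469]
contact_force: [-4.9, 1.3, -21.2]
opening: 0.0298
```

Everything is steady: pressed against the top stop at about 21 N, with the button fully in. Handing in.

```bash
python3 -c "
from cell import workorder
print(workorder.hand_in())"
```

```text
the job is handed in; nothing more can be done
None
```

The tray is flush in the corner fence, and the mast is held at full height with the button squeezed. I handed the job in at about 19 s, with no verdict reported.

- **Tray:** I pushed it to the far rail with open fingers, then to the side rail, then pushed once more towards the far rail. In the last top picture its back edge is at x = -100.4 mm and its -y edge at y = -149.4 mm. Flush would be -100 and -150, so both are within the roughly 2 mm calibration. The edge lines were within 0.5° of the stand. The tray's inner corner is hidden under the camera, so I checked flushness only from the visible edges and from the pushes stopping hard. A cruder whole-outline fit read about 0.5 to 1° of turn, and its corner under the camera was off by 3 mm; I put that down to the hidden corner.
- **Mast:** I gripped it with the 35 N setting. The opening of about 29.8 mm agrees with a fully squeezed button (31 mm nominal). The mast rose 100 mm past the first stop to the hard end, where the force climbed with no further movement. The camera top read 255 mm, as expected at full height. The arm held steady there for the last second at about 21 N against the stop.
- **Bystanders:** those visible in the last pictures look unmoved; I did not measure them.

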